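Fit the idler and hold back the sander's belt tensioner

ROBOT

A 6-joint arm with a two-finger parallel gripper is mounted at the origin on the work surface. World frame = base frame: x ahead of the robot, y to its left, z up, the work surface at z = 0. Lengths are in mm, angles in rad, forces in N, time in s.
With the tool pointing down it reaches from about 350 to 975 mm from the base axis. Payload 4.9 kg.
Tool frame: the origin (TCP) lies midway between the tips of the shut fingers; the grasp point (between the pads) lies 19 mm behind it; x points along the fingers, y is the direction in which the jaws open and shut, and the axes are right-handed (so a half turn about x gives the same grasp; the last joint's range is limited). The gripper opens to 85 mm and grips with 20 to 120 N. Pads are 22 mm wide; open, the fingers measure 114 mm over their backs; the gripper's body (76 mm by 85 mm) begins 54 mm behind the grasp point. The pads swing forward as they close: fully open they stand 13 mm farther back than shut.
Start: joints at [1.121, 0.053, 1.613, -0, 1.476, -0.119], TCP at [202.989, 591.098, 231.304] pointing down, gripper open.
Joint ranges: [-3.01, 3.01], [-1.01, 2.22], [0.06, 2.58], [-1.02, 4.17], [0.09, 2.62], [-3.14, 3.14]. Speed limits (rad/s): [2.57, 2.57, 3.14, 3.14, 3.14, 3.14].

INTERFACE

Orientations are given as [roll, pitch, yaw] about the fixed x, y, z axes, in that order (R = Rz(yaw) Ry(pitch) Rx(roll)).
In Python, from cell import sensors, get_image, camera_info, manip, look_for, spot_point gives the robot as it stands.
- The arm moves only by the tool apply_moves, never from a script. Its argument "increments" is a list of rows, each an object with "offset": the shift along the tool's x, y, z in mm, a list of three; "rotation": the turn, a rotation vector about the tool's x, y, z in degrees, a list of three; "gripper": the closure, from -1 (fully open) to 1 (shut). In form: [{"offset": [tx, ty, tz], "rotation": [rx, ry, rz], "gripper": gripper}, ...]. A call has 1 to 5 rows; each row is the pose to reach, as a shift and turn from the pose commanded when the call began, along the tool's axes at that moment; what a row does not reach only later rows make up. A row lasts 1/8 s, in which the tool goes at most 62.5 mm and 10.7 degrees, less where a joint would pass 70% of its speed; a pose out of reach is approached as far as the arm can. A call with a gripper value outside its range is refused whole. The fingers move at their own pace and stop on an object; "newtons" is the grip in N (left out, the last holds). Time passes only in rows, so rows that repeat a pose let the fingers close. It gives the time, the measured TCP pose, the force and the opening at its end, in the units of the state.
- sensors.get_state(): the state, without advancing time (a new reading comes with each control period).
- get_image(name): name is "scene" or "side" or "wrist"; returns the picture (400x640x3 uint8, red, green, blue); there is no depth.
- camera_info(name): a dict with "fx", "fy", "cx", "cy" (pixels), "R" (3x3) and "t" (3): a world point X has camera coordinates R X + t; the wrist camera has in their place "T_tool_cam" (4x4, takes a point from camera to tool coordinates, whose origin is the TCP and whose axes are the tool frame's). Camera axes: x right, y down, z forward; pixel columns grow to the right and rows downward; lengths in mm; the calibration is good to about 2 mm. The wrist camera is an equidistant fisheye: a pixel r from the principal point sees the ray r / f radians off the axis. A picture is of the moment at which its call begins: read the wrist's pose just before it. camera_info takes no time and is no camera call.
- manip.job_done(): hands the job in, once; it reports no verdict.
Trained networks look in the newest picture that a camera, given by its name, has taken for a name from the list of things; names that differ only in an ending like _2 or _b are one class to them, and where a whole thing is asked for, a point or a joint stands for the part that bears it (a point fixed in the world has none). Each returns a list of dicts, best first, with "confidence" (0 to 1); they miss things now and then, are a little off and sometimes report something else, mostly with a low value. They report only what shows in the picture. A call takes as long as a camera call. They do not tell look-alikes from the thing itself.
- look_for(label, camera): "bbox" ([centre column, centre row, width, height] in pixels, round what is visible of it).
- spot_point(label, camera): "pixel" ([column, row] in pixels: a listed point, or the origin of a listed thing).
The state is a dict: "clock": time; "joints": joint angles; "qd": joint speeds; "effort": joint torques, N m; "tcp_pos": TCP position; "eef_rot": TCP orientation; "contact_force": force on the tool from outside, world axes, zero at the start; "torque": the same for the moment, N m; "grip_width": finger opening in mm.
Only numpy, scipy, OpenCV 4.12 (cv2) and the standard library are available. Lean on these libraries where they do the work, as an engineer would, in place of code of your own. Each camera call takes 0.05 s, during which the arm holds its last target. There are 200 camera calls.

TASK

Get the edge sander ready for a new belt: plug the loose idler (the roller with the square shank and square boss) fully home, upright, into the square socket on the blue deck and let go of it. Then push the sprung tensioner arm back by its upright pin until it is well past the click of its pawl, and finish while still holding it back there against its spring, because the click does not lock it. Leave the other things on the bench where they are.

Things in the scene. Friction and masses are not known exactly. Their poses are not given: they have to be found in the camera images.
- idler_mid (a point): the loose idler, upright on the bench, 90 mm high, 0.28 kg; point on its axis half-way up. From below: square steel shank 32 x 32 x 30 mm (the plug); dark roller, 46 mm diameter, 28 mm high, whose underside is the shoulder that seats; square boss 24 x 24 x 32 mm on top to hold it by (13 to 45 mm above this point). z up, x and y square to the faces of shank and boss alike
- socket_mouth (a point): centre of the mouth of the square socket, in the 60 x 60 mm aluminium block on the sander's blue deck; block top 56 mm above the bench. Hole 35 x 35 mm, 32 mm deep, slight chamfer. x and y lie along its walls, as the deck's; z up. With the idler fully home, idler_mid is 15 mm above this point
- deck: the sander's blue deck, fixed during a run: plate 200 (x) x 320 (y) x 20 mm, with a rubber drum and a motor at its +y end, socket block at its -y end. Origin at the plate's centre on the bench; +x leads away from the robot's side, z up. The socket is at (60, -100) mm and the pivot at (-30, 90) mm from the origin in its axes
- pivot (a point): vertical axis of the tensioner arm, at the brass cap of its ratchet hub, 40 mm above the bench; axes as the deck's
- pin (a point): the bare upright steel pin on the tensioner arm's free end: 16 mm diameter, from 62 to 122 mm above the bench (this point on its axis at 92 mm), standing on the arm's dark roller (36 mm diameter, 36 to 62 mm above the bench). 100 mm from the pivot axis; x points from pivot to pin, at rest 2.02 rad clockwise of the deck's x. Moves with the arm
- tensioner (a joint): arm angle, rad: 0 at rest, towards the robot's side; grows as the pin is pushed back roughly along the deck's +x (anticlockwise from above, round the pivot). The brass pawl slider at the hub climbs a tooth from 0.23, tops it at 0.36 and is fully past it at 0.50; stop at 0.65. Push at the pin: 5 N at first, 13 N near 0.27, 6 N at 0.40, then 10 to 13 N. Never locks: let go, it springs back to 0
- spare_roller: bystander: plain dark steel roller 56 mm in diameter and 36 mm high with a ROUND 20 mm hub, 24 mm high, on top; no shank. Origin at the centre of its underside. It stands near the idler; not part of the job
- glue_jar: bystander: closed jar, 64 mm across, 85 mm high, standing on the bench; origin at the centre of its underside
- sanding_block: bystander: cork block 100 x 55 x 30 mm lying on the bench; origin at the centre of its underside
- wrench: bystander: small steel spanner 110 mm long lying on the deck between the socket block and the rubber drum; origin at the middle of its underside
- brush: bystander: flat hand brush 150 mm long lying on the bench, beyond the rollers; origin at the middle of its underside
- cup: bystander: white cup, 74 mm across, 90 mm high; origin at the centre of its underside
- slicker: bystander: small turned dark-wood edge slicker, 40 mm across and 72 mm high, standing at the right; origin at the centre of its underside
Not all that is in view belongs to the job. Leave any orange or purple look-alike of the part that bears idler_mid alone.

How it is judged (in metres and radians):
On the way, in this order (a step that is already met when the one before it is completed fails the run):
1. the idler stands fully home in the socket and is let go (z of idler_mid in the frame of socket_mouth between 0.01 and 0.018 m and horizontal distance between idler_mid and socket_mouth below 0.004 m and angle between idler_mid's own z axis and vertical below 0.06 rad and contact force between idler and the fingers below 0.5 N), for 0.3 s.
2. the tensioner arm is pushed past the click while the idler stays home (all of step 1 and value of joint tensioner above 0.45 rad and (contact force between tensioner and the fingers above 1.5 N or contact force between tensioner and the arm above 1.5 N)), for 0.3 s.
At the end, for the whole second after the job is handed in: The idler is home and untouched in the socket (middle 10 to 18 mm above the mouth, within 4 mm of centre, upright within 0.06 rad, at rest) and the robot still presses the tensioner arm (over 1.5 N), keeping its joint above 0.45 rad through the last second (all of step 2 and linear speed of idler below 0.03 m/s); the arm keeps its last pose, push and grip.
It fails at once if another thing on the bench or the deck is moved more than 30 mm (distance of any of spare_roller, glue_jar, sanding_block, wrench, brush, cup, slicker from where it was at the start of the episode above 0.03 m).
It also fails if it takes over 64 s, if anything falls off the work surface, if the arm or the gripper's body presses on something with over 40 N, if the wrist force passes 120 N, or if a joint passes its speed limit or range.

## Working session

There is one attempt and no reset: what is moved stays moved. The work goes in short steps, Python scripts to look and compute and a tool call to move; the robot and the scene stay as the last step left them, time stands still between calls to the robot, and variables do not carry over. Pictures are saved under pics/ and viewed, about 8 in all and at most 12, crops included, and the job is handed in when it is done.

Besides the shell and the picture viewer there is one more tool, called after "Request:" by a JSON object that holds its "op" and its "data", one argument or row to a line. apply_moves: Moves the arm, as the interface text tells. Its arguments: {"type":"object","properties":{"increments":{"type":"array"},"newtons":{"type":"number"}},"required":["increments"]}

```bash
ls; mkdir -p pics; cat > h.py <<'E'
import numpy as np, cv2
from cell import sensors, get_image, camera_info, manip, look_for, spot_point
from scipy.spatial.transform import Rotation as Ro
def ray(cam,px,st=None):
    c=camera_info(cam)
    if cam=="wrist":
        st=st or sensors.get_state()
        d=np.array([px[0]-c["cx"],px[1]-c["cy"]]); r=np.hypot(*d); th=r/c["fx"]
        v=np.array([*(np.sin(th)*d/max(r,1e-9)),np.cos(th)])
        T=np.array(c["T_tool_cam"]); R=Ro.from_euler("xyz",st["eef_rot"]).as_matrix()
        return R@T[:3,3]+np.array(st["tcp_pos"]), R@T[:3,:3]@v
    R=np.array(c["R"]);t=np.array(c["t"])
    v=np.array([(px[0]-c["cx"])/c["fx"],(px[1]-c["cy"])/c["fy"],1])
    return -R.T@t, R.T@v
def atz(cam,px,z,st=None):
    o,d=ray(cam,px,st); return o+d*(z-o[2])/d[2]
def tri(rs):
    A=0;b=0
    for o,d in rs:
        d=d/np.linalg.norm(d);P=np.eye(3)-np.outer(d,d);A=A+P;b=b+P@o
    return np.linalg.solve(A,b)
def proj(cam,X,st=None):
    c=camera_info(cam)
    if cam=="wrist":
        st=st or sensors.get_state()
        T=np.array(c["T_tool_cam"]); R=Ro.from_euler("xyz",st["eef_rot"]).as_matrix()
        p=T[:3,:3].T@(R.T@(np.array(X)-st["tcp_pos"])-T[:3,3])
        r=np.hypot(p[0],p[1]);th=np.arctan2(r,p[2])
        return np.array([c["cx"],c["cy"]])+c["fx"]*th*p[:2]/max(r,1e-9)
    p=np.array(c["R"])@X+c["t"]; return np.array([c["cx"]+c["fx"]*p[0]/p[2],c["cy"]+c["fy"]*p[1]/p[2]])
def save(n,img): cv2.imwrite("pics/"+n+".png",cv2.cvtColor(img,cv2.COLOR_RGB2BGR))
E
python3 - <<'E'
from h import *
np.set_printoptions(precision=1,suppress=True)
s=sensors.get_state();print(s)
ims={c:get_image(c) for c in("scene","side","wrist")}
save("a",cv2.resize(np.hstack([ims["scene"],ims["side"]]),(800,250))) 
save("scene0",ims["scene"]);save("side0",ims["side"]);save("wrist0",ims["wrist"])
Z=dict(idler_mid=45,socket_mouth=56,pivot=40,pin=92,spare_roller=0,deck=0)
for l in Z:
  for c in ims:
    for r in spot_point(l,c)[:3]:
      print(l,c,np.array(r["pixel"]),round(r["confidence"],2),atz(c,r["pixel"],Z[l]))
E
```

```text
pics
{'clock': 0.0, 'joints': array([ 1.1,  0.1,  1.6, -0. ,  1.5, -0.1]), 'qd': array([ 0., -0.,  0.,  0., -0., -0.]), 'effort': array([  0. , -39.4, -37. ,  -0. ,   0. ,   0. ]), 'tcp_pos': array([202.7, 590.6, 230. ]), 'eef_rot': array([-1.7,  1.6, -2. ]), 'contact_force': array([ 0.3, -0.4,  0.4]), 'torque': array([ 0.1, -0. ,  0. ]), 'grip_width': 85.27146845948515}
idler_mid scene [272.1 182.9] 0.65 [ 457.3 -178.7   45. ]
idler_mid scene [240.5 169.7] 0.55 [ 445.8 -293.6   45. ]
idler_mid side [375.1 249.6] 0.67 [ 446.8 -287.5   45. ]
idler_mid side [350.4 225.9] 0.66 [ 462.9 -173.2   45. ]
idler_mid side [341.3 259.4] 0.64 [ 353.5 -254.2   45. ]
idler_mid wrist [ 19.1 344.6] 0.8 [ 355.7 -267.4   45. ]
idler_mid wrist [ 52.9 374.7] 0.76 [ 457.1 -199.8   45. ]
idler_mid wrist [ 35.4 371.2] 0.73 [ 449.2 -299.4   45. ]
socket_mouth scene [313.5 239.7] 0.56 [603.8  20.2  56. ]
socket_mouth side [344.2 175.5] 0.8 [617.6  22.1  56. ]
socket_mouth wrist [ 36.  323.3] 0.46 [295.5 -54.4  56. ]
pivot scene [389.6 229.6] 0.79 [483.4 191.2  40. ]
pivot side [287.4 171.4] 0.96 [499.1 194.   40. ]
pivot wrist [166.  387.4] 0.59 [496.7 187.5  40. ]
pin scene [359.2 204.2] 0.6 [473.5  97.1  92. ]
pin side [296.9 172.8] 0.88 [473.9  98.3  92. ]
pin wrist [ 34.2 319.3] 0.67 [268.   25.6  92. ]
spare_roller scene [206.7 209.8] 0.69 [ 592.9 -329.2    0. ]
spare_roller wrist [ 69.7 394.7] 0.58 [ 587.6 -318.4    0. ]
deck scene [350.9 242.9] 0.91 [538.  102.5   0. ]
deck scene [348.9 262.4] 0.17 [598.5 119.2   0. ]
deck side [313.2 185.7] 0.79 [547.5 108.3   0. ]
deck wrist [156.1 387.4] 0.83 [539.8 106.7   0. ]
```

```bash
python3 - <<'E'
import cv2,numpy as np
a=cv2.imread("pics/scene0.png");b=cv2.imread("pics/side0.png")
x=cv2.resize(a[130:300,170:430],(800,523),interpolation=cv2.INTER_CUBIC)
y=cv2.resize(b[140:310,240:500],(800,523),interpolation=cv2.INTER_CUBIC)
cv2.imwrite("pics/v1.png",x);cv2.imwrite("pics/v2.png",y)
E
```

```text
(no output)
```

View pics/v1.png

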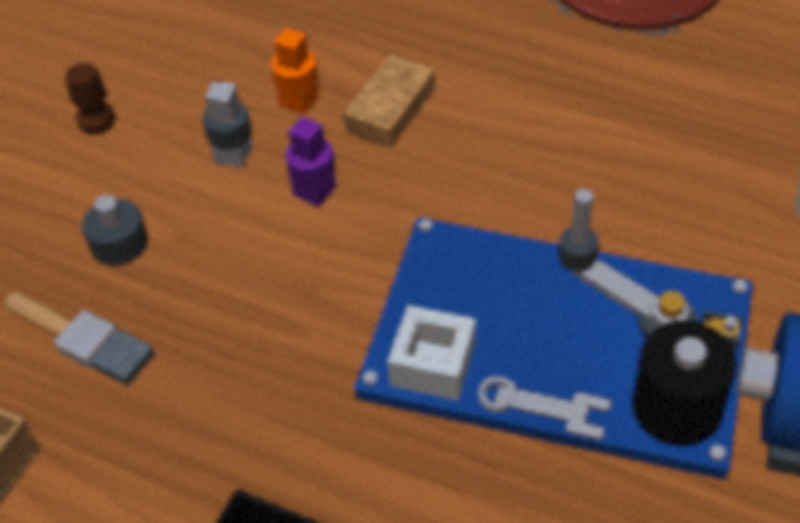

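View pics/v2.png

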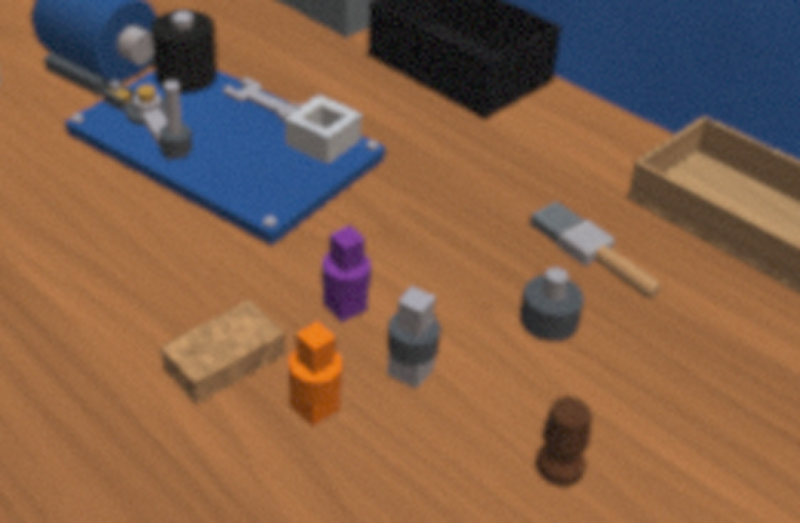

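```bash
cat >> h.py <<'E'
def cmd(pos,psi,st=None):
    """offset/rotation to tool-down pose with tool y axis at world angle psi"""
    st=st or sensors.get_state()
    R=Ro.from_euler("xyz",st["eef_rot"]).as_matrix()
    y=np.array([np.cos(psi),np.sin(psi),0]);x=np.array([0,0,-1.]);G=np.c_[x,y,np.cross(x,y)]
    return np.round(R.T@(np.array(pos)-st["tcp_pos"]),1),np.round(np.degrees(Ro.from_matrix(R.T@G).as_rotvec()),2)
def psi(st=None):
    st=st or sensors.get_state()
    y=Ro.from_euler("xyz",st["eef_rot"]).as_matrix()[:,1]; return np.arctan2(y[1],y[0])
E
python3 - <<'E'
from h import *
np.set_printoptions(precision=3,suppress=True)
s=sensors.get_state();print(psi(s),Ro.from_euler("xyz",s["eef_rot"]).as_matrix())
print(camera_info("wrist"))
print(cmd([470,150,260],psi(s)-1.0))
E
```

```text
1.240020687028032 [[-0.     0.325  0.946]
 [-0.     0.946 -0.325]
 [-1.    -0.     0.   ]]
{'fx': 309.70691628693146, 'fy': 309.70691628693146, 'cx': 315.9545983539274, 'cy': 197.86963617098925, 'T_tool_cam': array([[   0.001,   -0.305,    0.952, -141.542],
       [   1.   ,    0.001,   -0.001,    0.099],
       [  -0.   ,    0.952,    0.305,  -77.609],
       [   0.   ,    0.   ,    0.   ,    1.   ]])}
(array([ -28.7, -330.5,  395.8]), array([57.3,  0. ,  0. ]))
```

Request:
{"op": "apply_moves", "data": {
  "increments": [
    {"offset":[-28,-330,396],"rotation":[53,0,0],"gripper":-1},
    {"offset":[-28,-330,396],"rotation":[53,0,0],"gripper":-1},
    {"offset":[-28,-330,396],"rotation":[53,0,0],"gripper":-1},
    {"offset":[-28,-330,396],"rotation":[53,0,0],"gripper":-1},
    {"offset":[-28,-330,396],"rotation":[53,0,0],"gripper":-1}
  ]
}}

```text
clock: 1.68
tcp_pos: [365.5, 322.6, 248.6]
eef_rot: [1.712, 1.57, 0.451]
contact_force: [0.9, -0.2, -0.3]
grip_width: 85.1
```

```bash
python3 - <<'E'
from h import *
s=sensors.get_state();print(s["tcp_pos"],psi(s),s["clock"],s["joints"])
for p in ([480,80,280],[420,-240,290]): print(cmd(p,0.0),cmd(p,psi(s)-.8))
E
```

```text
[365.52597757 322.58952531 248.64243427] 0.3095875245756188 1.675 [ 5.70360170e-01 -2.96267432e-01  1.90321399e+00 -1.24009236e-04
  1.53361273e+00  2.60777115e-01]
(array([-31.4,  35.2, 265.9]), array([17.74, -0.02, -0.06])) (array([-31.4,  35.2, 265.9]), array([ 4.584e+01, -3.000e-02, -5.000e-02]))
(array([ -41.6, -119.5,  552.4]), array([17.74, -0.02, -0.06])) (array([ -41.6, -119.5,  552.4]), array([ 4.584e+01, -3.000e-02, -5.000e-02]))
```

Request:
{"op": "apply_moves", "data": {
  "increments": [
    {"offset":[-31,35,266],"rotation":[18,0,0],"gripper":-1},
    {"offset":[-31,35,266],"rotation":[18,0,0],"gripper":-1},
    {"offset":[-31,35,266],"rotation":[18,0,0],"gripper":-1},
    {"offset":[-31,35,266],"rotation":[18,0,0],"gripper":-1},
    {"offset":[-31,35,266],"rotation":[18,0,0],"gripper":-1}
  ]
}}

```text
clock: 2.3
tcp_pos: [481.7, 79.2, 280.0]
eef_rot: [1.241, 1.569, -0.333]
contact_force: [-0.9, 1.4, 0.5]
grip_width: 85.6
```

```bash
python3 - <<'E'
from h import *
s=sensors.get_state();print(s["tcp_pos"],psi(s),s["clock"],s["joints"])
for p in ([440,-240,200],): print(cmd(p,0.0))
save("wdeck",get_image("wrist"))
for l in("socket_mouth","pin","pivot","deck"):
  for r in spot_point(l,"wrist")[:2]: print(l,r["pixel"],r["confidence"],atz("wrist",r["pixel"],dict(socket_mouth=56,pin=92,pivot=40,deck=0)[l],s))
E
```

```text
[481.65467362  79.23492639 280.0163027 ] -0.0034775143434337707 2.3 [ 1.07132997e-02 -3.08334754e-01  1.86124253e+00 -4.63866460e-04
  1.58738888e+00  1.41831072e-02]
(array([ 80.1, -40.6, 319.3]), array([-0.2 ,  0.03, -0.07]))
socket_mouth [416.0, 218.8] 0.96 [613.90271915  10.1712975   56.        ]
pin [295.4, 164.8] 0.95 [460.00724127  89.00701277  92.        ]
pin [325.2, 78.8] 0.64 [492.25338449 181.38574804  92.        ]
pivot [326.4, 79.1] 0.98 [495.29078707 184.82409023  40.        ]
deck [358.2, 143.5] 0.85 [540.56176248  99.90855138   0.        ]
```

Request:
{"op": "apply_moves", "data": {
  "increments": [
    {"offset":[20,-40,319],"rotation":[0,0,0],"gripper":-1},
    {"offset":[80,-40,319],"rotation":[0,0,0],"gripper":-1},
    {"offset":[80,-40,319],"rotation":[0,0,0],"gripper":-1},
    {"offset":[80,-40,319],"rotation":[0,0,0],"gripper":-1},
    {"offset":[80,-40,319],"rotation":[0,0,0],"gripper":-1}
  ]
}}

```text
clock: 3.18
tcp_pos: [443.1, -218.0, 204.5]
eef_rot: [1.446, 1.57, -0.122]
contact_force: [0.7, -0.4, 0.3]
grip_width: 85.5
```

Request:
{"op": "apply_moves", "data": {
  "increments": [
    {"offset":[0,0,0],"rotation":[0,0,0],"gripper":-1},
    {"offset":[0,0,0],"rotation":[0,0,0],"gripper":-1}
  ]
}}

```text
clock: 3.42
tcp_pos: [443.4, -216.6, 204.8]
eef_rot: [-3.123, 1.57, 1.592]
contact_force: [0.3, 0.6, -0.1]
grip_width: 85.4
```

```bash
python3 - <<'E'
from h import *
get_image("wrist")
s=sensors.get_state();print(s["tcp_pos"],psi(s),s["clock"],s["joints"])
im=get_image("wrist");save("wid",im)
p=proj("wrist",[446,-290,90],s);print(p,proj("wrist",[446,-290,0],s))
for r in spot_point("idler_mid","wrist")[:3]: print(r["pixel"],r["confidence"],atz("wrist",r["pixel"],45,s))
x,y=int(p[0]),int(p[1]);x0=max(0,x-90);y0=max(0,y-70);print(x0,y0)
save("v3",cv2.resize(im[y0:y0+140,x0:x0+180],None,fx=4,fy=4,interpolation=cv2.INTER_CUBIC))
# orientation from deck detections
E
```

```text
[ 443.6929266  -216.30180654  205.21714526] 0.0030132898564121787 3.475 [-6.04752108e-01 -2.52967456e-01  1.94054675e+00  4.54119285e-04
  1.45363897e+00 -6.07818439e-01]
[317.62174937 266.83317833] [317.22954726 229.28769493]
[321.5, 240.3] 0.91 [ 450.38063678 -283.29997203   45.        ]
[328.4, 151.3] 0.86 [ 456.33373856 -187.12482437   45.        ]
[228.3, 219.6] 0.66 [ 349.8063901  -260.19773101   45.        ]
227 196
```

View pics/v3.png

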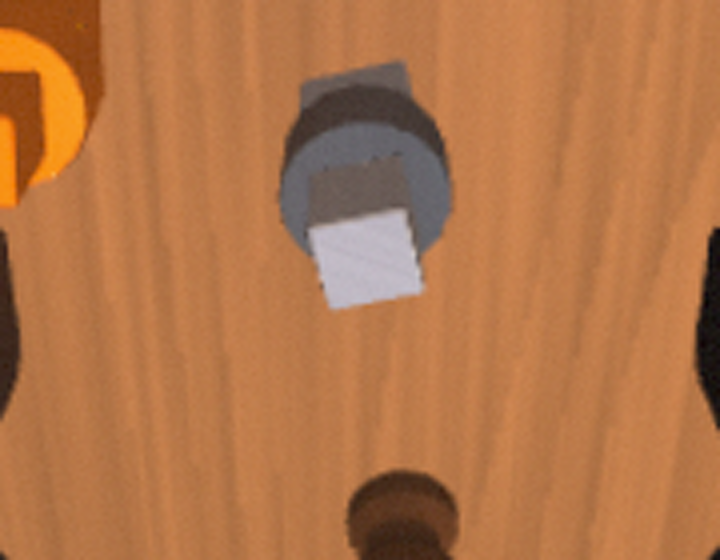

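The grey idler, with steel boss and shank, sits in the crop's centre: top corners at (307,227), (408,208), (424,291), (330,308), i.e. about (319,261) full. The look-alikes are orange (228,220) and purple (328,151), so I chose the grey one. The slicker is below it.

```bash
python3 - <<'E'
from h import *
s=sensors.get_state()
P=np.array([atz("wrist",[227+(u-1.5)/4,196+(v-1.5)/4],90,s)[:2] for u,v in [(307,227),(408,208),(424,291),(330,308)]])
print(P,P.mean(0));
for i in range(4):
  d=P[(i+1)%4]-P[i];print(np.hypot(*d),np.degrees(np.arctan2(d[1],d[0])))
im=cv2.imread("pics/wdeck.png")
cv2.imwrite("pics/v4.png",cv2.resize(im[120:320,300:500],(800,600) if 0 else (600,600),interpolation=cv2.INTER_CUBIC))
E
```

```text
[[ 432.89360117 -274.5514995 ]
 [ 456.40393544 -269.45682843]
 [ 460.73072335 -292.01006576]
 [ 438.14765226 -296.85442411]] [ 447.04397806 -283.21820445]
24.05600736956733 12.226904137569253
22.96452934583662 -79.13988786388748
23.09681595698908 -167.8928023646817
22.913434907560948 103.25586453380612
```

View pics/v4.png

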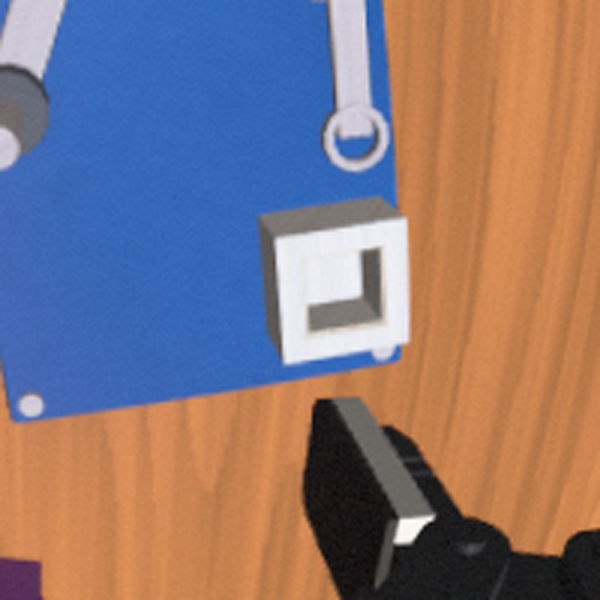

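The deck crop shows the socket block around full (416,215), with its hole clear. I'm going for the grasp.

```bash
python3 - <<'E'
from h import *
print(cmd([447,-283,130],.211),cmd([447,-283,60],.211))
E
```

```text
(array([75.6,  2.8, 66.7]), array([-11.88,   0.03,  -0.06])) (array([145.6,   2.7,  66.7]), array([-11.88,   0.03,  -0.06]))
```

Request:
{"op": "apply_moves", "data": {
  "increments": [
    {"offset":[45,1.6,40],"rotation":[-8,0,0],"gripper":-1},
    {"offset":[75,2.8,66.7],"rotation":[-11.9,0,0],"gripper":-1},
    {"offset":[75,2.8,66.7],"rotation":[-11.9,0,0],"gripper":-1},
    {"offset":[75,2.8,66.7],"rotation":[-11.9,0,0],"gripper":-1}
  ]
}}

```text
clock: 4.08
tcp_pos: [446.9, -283.6, 131.2]
eef_rot: [0.903, 1.569, -0.459]
contact_force: [-0.1, -0.7, 1.3]
grip_width: 85.7
```

```bash
python3 - <<'E'
from h import *
im=get_image("wrist")
s=sensors.get_state();print(s["tcp_pos"],psi(s),s["clock"])
im=get_image("wrist");save("wid2",im)
x,y=map(int,proj("wrist",[447,-283,90],s));print(x,y)
y0=min(y-75,250)
c=im[y0:y0+150,x-100:x+100].copy();c=cv2.resize(c,(800,600),interpolation=cv2.INTER_CUBIC)
print(x-100,y0,cmd([447,-283,60],.211));save("v5",c)
E
```

```text
[ 447.15916631 -283.81676281  131.7728526 ] 0.20949636628698728 4.125
315 224
215 149 (array([71.9, -0.2, -1.1]), array([-0.08,  0.14, -0.12]))
```

View pics/v5.png

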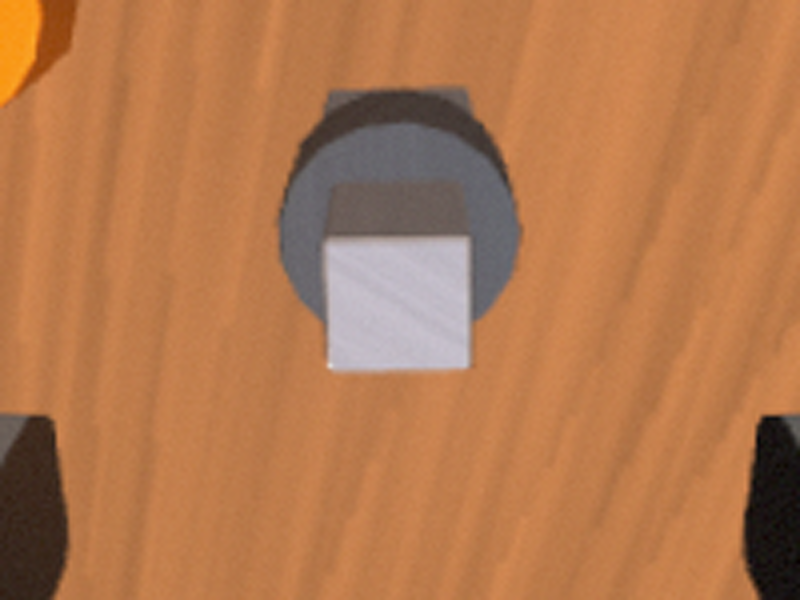

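The boss top is centred at about (399,303) in the crop, or (314.7,224.6) full, and square to the jaws, as predicted. Descending to grip it.

Request:
{"op": "apply_moves", "data": {
  "increments": [
    {"offset":[35,0,-0.5],"rotation":[0,0,0],"gripper":-1},
    {"offset":[71,0,-0.7],"rotation":[0,0,0],"gripper":-1},
    {"offset":[71,0,-0.7],"rotation":[0,0,0],"gripper":-1},
    {"offset":[71,0,-0.7],"rotation":[0,0,0],"gripper":-1}
  ]
}}

```text
clock: 4.68
tcp_pos: [447.1, -284.2, 61.1]
eef_rot: [0.655, 1.568, -0.706]
contact_force: [-0.3, -0.0, 0.3]
grip_width: 85.7
```

Request:
{"op": "apply_moves", "data": {
  "increments": [
    {"offset":[0,0,0],"rotation":[0,0,0],"gripper":1},
    {"offset":[0,0,0],"rotation":[0,0,0],"gripper":1},
    {"offset":[0,0,0],"rotation":[0,0,0],"gripper":1},
    {"offset":[0,0,0],"rotation":[0,0,0],"gripper":1},
    {"offset":[0,0,0],"rotation":[0,0,0],"gripper":1}
  ],
  "newtons": 50
}}

```text
clock: 5.3
tcp_pos: [446.2, -284.1, 59.5]
eef_rot: [0.613, 1.57, -0.75]
contact_force: [-0.1, -0.5, 2.8]
grip_width: 23.5
```

Request:
{"op": "apply_moves", "data": {
  "increments": [
    {"offset":[-55,0,0],"rotation":[0,0,0],"gripper":1},
    {"offset":[-110,0,0],"rotation":[0,0,0],"gripper":1},
    {"offset":[-110,0,0],"rotation":[0,0,0],"gripper":1}
  ]
}}

```text
clock: 5.68
tcp_pos: [448.2, -285.6, 174.0]
eef_rot: [0.658, 1.561, -0.704]
contact_force: [0.8, -0.3, -2.8]
grip_width: 23.4
```

```bash
python3 - <<'E'
from h import *
s=sensors.get_state();print(s["tcp_pos"],psi(s),s["grip_width"],s["contact_force"])
print(cmd([627,-57,170],.157))
E
```

```text
[ 448.1516674  -285.62621745  174.01735656] 0.2085472209350948 23.411336400982684 [ 0.77384137 -0.31396188 -2.79425418]
(array([   3.9,  222.3, -186.7]), array([ 2.95,  0.42, -0.35]))
```

Request:
{"op": "apply_moves", "data": {
  "increments": [
    {"offset":[0,222,-187],"rotation":[3,0,0],"gripper":1},
    {"offset":[0,222,-187],"rotation":[3,0,0],"gripper":1},
    {"offset":[0,222,-187],"rotation":[3,0,0],"gripper":1},
    {"offset":[0,222,-187],"rotation":[3,0,0],"gripper":1},
    {"offset":[0,222,-187],"rotation":[3,0,0],"gripper":1}
  ]
}}

```text
clock: 6.3
tcp_pos: [623.9, -52.0, 165.4]
eef_rot: [-1.984, 1.566, 2.887]
contact_force: [0.2, -0.2, -3.5]
grip_width: 23.2
```

Request:
{"op": "apply_moves", "data": {
  "increments": [
    {"offset":[0,0,0],"rotation":[0,0,0],"gripper":1},
    {"offset":[0,0,0],"rotation":[0,0,0],"gripper":1},
    {"offset":[0,0,0],"rotation":[0,0,0],"gripper":1}
  ]
}}

```text
clock: 6.68
tcp_pos: [623.3, -55.7, 167.8]
eef_rot: [-1.807, 1.569, 3.06]
contact_force: [1.2, -0.5, -3.3]
grip_width: 23.6
```

```bash
python3 - <<'E'
from h import *
get_image("wrist")
s=sensors.get_state();print(s["tcp_pos"],psi(s),s["grip_width"],s["clock"])
im=get_image("wrist");save("wsock",im)
for r in spot_point("socket_mouth","wrist")[:2]: print(r["pixel"],r["confidence"],atz("wrist",r["pixel"],56,s))
for l,z in(("pin",92),("pivot",40)):
  for r in spot_point(l,"wrist")[:1]: print(l,r["pixel"],r["confidence"],atz("wrist",r["pixel"],z,s))
x,y=map(int,proj("wrist",[615,20,56],s));print(x,y)
x0=x-65;y0=max(0,y-50);print(x0,y0)
save("v6",cv2.resize(im[y0:y0+195,x0:x0+130],None,fx=3,fy=3,interpolation=cv2.INTER_CUBIC) if 0 else cv2.resize(im[y0:y0+97,x0:x0+130],None,fx=6,fy=6,interpolation=cv2.INTER_CUBIC))
E
```

```text
[623.48098966 -55.8144313  168.21397671] 0.15451323198145595 23.384152295660016 6.725
[314.6, 112.2] 0.82 [611.93948421  12.44737362  56.        ]
319 103
254 53
```

View pics/v6.png

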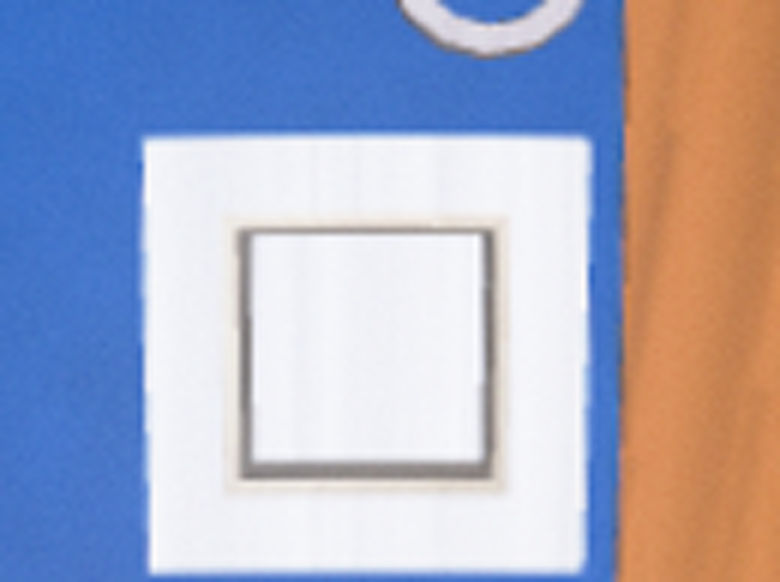

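The crop shows the socket block top squarely: corners (143,138), (591,139), (585,570), (150,571), with the hole clear.

```bash
python3 - <<'E'
from h import *
s=sensors.get_state();p=psi(s)
f=lambda L,z,x0,y0,k,s:np.array([atz("wrist",[x0+(u-(k-1)/2)/k,y0+(v-(k-1)/2)/k],z,s)[:2] for u,v in L])
for L in([(143,138),(591,139),(585,570),(150,571)],[(226,218),(508,218),(502,490),(231,490)]):
  P=f(L,56,254,53,6,s);print(P.mean(0))
  for i in range(4):
    d=P[(i+1)%4]-P[i];print(round(np.hypot(*d),1),round(np.degrees(np.arctan2(d[1],d[0])),1),end="; ")
  print()
s2=dict(s);s2["tcp_pos"]=np.array([447.1,-283.75,131.7]);a=.2095
y=np.array([np.cos(a),np.sin(a),0]);x=np.array([0,0,-1.]);s2["eef_rot"]=Ro.from_matrix(np.c_[x,y,np.cross(x,y)]).as_euler("xyz")
P=f([(324,237),(470,235),(472,368),(328,370)],90,215,149,4,s2);print("idler",P.mean(0),[np.hypot(*(P[i]-P[i-1])) for i in range(4)])
print("roll",np.degrees(p),"tilt x axis",Ro.from_euler("xyz",s["eef_rot"]).as_matrix()[:,0])
E
```

```text
[612.71247507  13.43143776]
60.3 8.7; 59.6 -81.1; 60.3 -171.0; 60.0 98.9; 
[612.66611004  13.3568467 ]
37.9 8.8; 37.4 -81.8; 37.1 -171.1; 37.5 99.4; 
idler [ 446.18366227 -282.92807269] [np.float64(23.19617071995829), np.float64(22.954570386746205), np.float64(23.168884008621568), np.float64(23.609158843130654)]
roll 8.886974746320716 tilt x axis [ 2.01230505e-04 -7.64628339e-05 -9.99999977e-01]<sys>:0: UserWarning: Gimbal lock detected. Setting third angle to zero since it is not possible to uniquely determine all angles.
```

```bash
python3 - <<'E'
from h import *
print(cmd([612.5,12.4,135],.155))
g=lambda L:[(170+u/3.077,130+v/3.077) for u,v in L]
P=np.array([atz("scene",q,56) for q in g([(405,307),(475,317),(466,362),(392,347)])]);print(P.mean(0))
g=lambda L:[(240+u/3.077,140+v/3.077) for u,v in L]
P=np.array([atz("side",q,56) for q in g([(286,122),(322,97),(361,128),(327,143)])]);print(P.mean(0))
E
```

```text
(array([ 34.1,  -1. , -68.8]), array([ 0.01,  0.01, -0.01]))
[601.82481865  12.77403652  56.        ]
[602.93742759   0.89518903  56.        ]
```

Request:
{"op": "apply_moves", "data": {
  "increments": [
    {"offset":[0,-1,-45],"rotation":[0,0,0],"gripper":1},
    {"offset":[20,-1,-69],"rotation":[0,0,0],"gripper":1},
    {"offset":[34,-1,-69],"rotation":[0,0,0],"gripper":1},
    {"offset":[34,-1,-69],"rotation":[0,0,0],"gripper":1},
    {"offset":[34,-1,-69],"rotation":[0,0,0],"gripper":1}
  ]
}}

```text
clock: 7.55
tcp_pos: [613.2, 12.2, 135.5]
eef_rot: [1.043, 1.57, -0.373]
contact_force: [0.7, -0.3, -2.9]
grip_width: 23.3
```

```bash
python3 - <<'E'
from h import *
get_image("wrist")
s=sensors.get_state();print(s["tcp_pos"],psi(s),s["grip_width"],s["clock"])
im=get_image("wrist");save("whov",im)
x,y=map(int,proj("wrist",[612.7,13.4,56],s));print(x,y)
x0=x-66;y0=min(max(0,y-60),300);print(x0,y0)
save("v7",cv2.resize(im[y0:y0+100,x0:x0+132],None,fx=6,fy=6,interpolation=cv2.INTER_CUBIC))
# predicted: shank bottom corners and block top corners
a=psi(s);X=np.array([np.cos(a),np.sin(a),0]);Y=np.array([-X[1],X[0],0])
T=np.array(s["tcp_pos"]);c=T+[.2,1,-59.5]
for n,o,h in(("shank",c,16),("block",np.array([612.7,13.4,56]),30)):
  print(n,[np.round((proj("wrist",o+h*(i*X+j*Y),s)-[x0,y0])*6+2.5) for i,j in((-1,1),(1,1),(1,-1),(-1,-1))])
E
```

```text
[613.38968063  12.24103966 135.88373132] 0.15496958694376975 23.050969230607997 7.6
314 204
248 144
shank [array([268., 295.]), array([551., 295.]), array([544., 552.]), array([275., 552.])]
block [array([157., 135.]), array([648., 135.]), array([629., 580.]), array([176., 580.])]
```

View pics/v7.png

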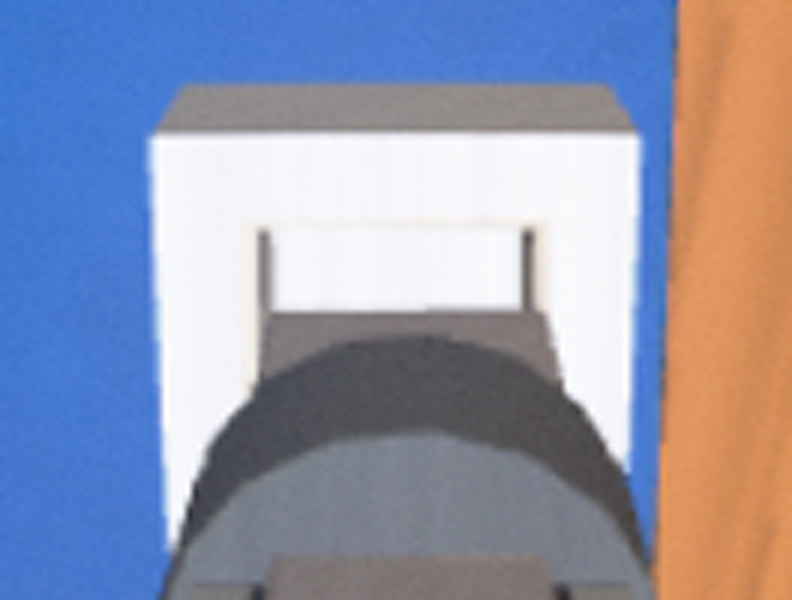

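The far edge of the block top is at rows 132-133, columns 150-641. The shank's near bottom edge is at row ~312, columns 268-547. So the shank needs about -1.5 mm in tool y and -2.4 mm in tool z to centre.

Request:
{"op": "apply_moves", "data": {
  "increments": [
    {"offset":[4,-1.5,-2.4],"rotation":[0,0,0],"gripper":1},
    {"offset":[12,-1.5,-2.4],"rotation":[0,0,0],"gripper":1},
    {"offset":[12,-1.5,-2.4],"rotation":[0,0,0],"gripper":1},
    {"offset":[12,-1.5,-2.4],"rotation":[0,0,0],"gripper":1}
  ]
}}

```text
clock: 8.15
tcp_pos: [610.7, 15.4, 122.7]
eef_rot: [-1.798, 1.57, 3.071]
contact_force: [0.6, 0.7, -3.5]
grip_width: 23.6
```

```bash
python3 - <<'E'
from h import *
get_image("wrist")
s=sensors.get_state();print(s["tcp_pos"],psi(s),s["grip_width"],s["clock"],s["contact_force"])
im=get_image("wrist");save("whov2",im)
x0,y0=248,144
save("v8",cv2.resize(im[y0:y0+100,x0:x0+132],None,fx=6,fy=6,interpolation=cv2.INTER_CUBIC))
a=psi(s);X=np.array([np.cos(a),np.sin(a),0]);Y=np.array([-X[1],X[0],0])
T=np.array(s["tcp_pos"]);c=T+[0,-.9,-59.5]
for n,o,h in(("shank",c,16),("block",np.array([611.85,13.7,56]),30),("hole",np.array([611.85,13.7,56]),17.5)):
  print(n,[np.round((proj("wrist",o+h*(i*X+j*Y),s)-[x0,y0])*6+2.5) for i,j in((-1,1),(1,1))])
E
```

```text
[610.8187042   15.36170987 122.93352369] 0.15617242348376492 23.259856781937003 8.2 [ 0.45336439  0.54799547 -2.80166068]
shank [array([265., 311.]), array([547., 311.])]
block [array([155., 184.]), array([672., 184.])]
hole [array([264., 287.]), array([563., 287.])]
```

View pics/v8.png

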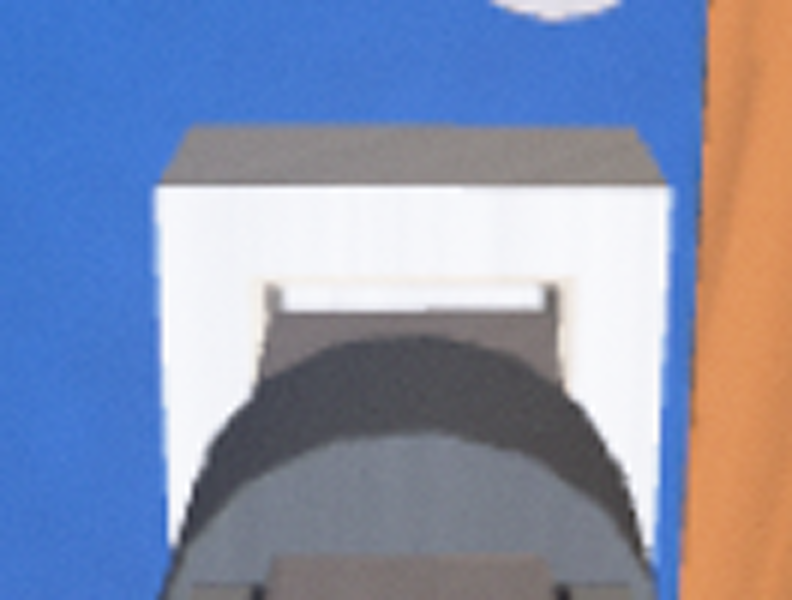

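The shank's bottom edge (row 312, columns 271-553) is now nearly centred in the hole mouth (columns 265-558, hole edge at row 285). Only about 0.5 mm of correction is left, so I'm inserting in stages.

Request:
{"op": "apply_moves", "data": {
  "increments": [
    {"offset":[4,0.2,0.6],"rotation":[0,0,0],"gripper":1},
    {"offset":[9,0.2,0.6],"rotation":[0,0,0],"gripper":1},
    {"offset":[13,0.2,0.6],"rotation":[0,0,0],"gripper":1},
    {"offset":[17,0.2,0.6],"rotation":[0,0,0],"gripper":1}
  ]
}}

```text
clock: 8.75
tcp_pos: [610.9, 14.8, 105.4]
eef_rot: [-1.846, 1.57, 3.023]
contact_force: [1.5, 0.7, -4.1]
grip_width: 23.2
```

Request:
{"op": "apply_moves", "data": {
  "increments": [
    {"offset":[5,0,0],"rotation":[0,0,0],"gripper":1},
    {"offset":[10,0,0],"rotation":[0,0,0],"gripper":1},
    {"offset":[15,0,0],"rotation":[0,0,0],"gripper":1},
    {"offset":[19,0,0],"rotation":[0,0,0],"gripper":1},
    {"offset":[19,0,0],"rotation":[0,0,0],"gripper":1}
  ]
}}

```text
clock: 9.38
tcp_pos: [610.8, 14.8, 86.4]
eef_rot: [-1.711, 1.57, -3.126]
contact_force: [-0.0, 1.0, -3.6]
grip_width: 23.0
```

Request:
{"op": "apply_moves", "data": {
  "increments": [
    {"offset":[1,0,0],"rotation":[0,0,0],"gripper":1},
    {"offset":[2,0,0],"rotation":[0,0,0],"gripper":1},
    {"offset":[2,0,0],"rotation":[0,0,0],"gripper":1}
  ]
}}

```text
clock: 9.75
tcp_pos: [611.3, 14.7, 85.7]
eef_rot: [1.226, 1.57, -0.188]
contact_force: [-1.4, -0.0, 0.6]
grip_width: 23.7
```

Force shows the weight has transferred, so it is seated. Releasing and lifting off.

Request:
{"op": "apply_moves", "data": {
  "increments": [
    {"offset":[0,0,0],"rotation":[0,0,0],"gripper":-1},
    {"offset":[0,0,0],"rotation":[0,0,0],"gripper":-1},
    {"offset":[0,0,0],"rotation":[0,0,0],"gripper":-1},
    {"offset":[0,0,0],"rotation":[0,0,0],"gripper":-1}
  ]
}}

```text
clock: 10.25
tcp_pos: [611.2, 14.8, 85.0]
eef_rot: [1.298, 1.571, -0.116]
contact_force: [-0.2, 0.5, 0.8]
grip_width: 85.5
```

Request:
{"op": "apply_moves", "data": {
  "increments": [
    {"offset":[-30,0,0],"rotation":[0,0,0],"gripper":-1},
    {"offset":[-90,0,0],"rotation":[0,0,0],"gripper":-1},
    {"offset":[-120,0,0],"rotation":[0,0,0],"gripper":-1},
    {"offset":[-120,0,0],"rotation":[0,0,0],"gripper":-1}
  ]
}}

```text
clock: 10.75
tcp_pos: [613.1, 14.6, 209.0]
eef_rot: [1.312, 1.564, -0.103]
contact_force: [0.5, 0.8, -0.8]
grip_width: 85.2
```

```bash
python3 - <<'E'
from h import *
get_image("wrist")
s=sensors.get_state();print(s["tcp_pos"],psi(s),s["grip_width"],s["clock"])
im=get_image("wrist");save("wrel",im)
for r in spot_point("idler_mid","wrist")[:2]: print(r["pixel"],r["confidence"],atz("wrist",r["pixel"],71,s))
for l,z in(("pin",92),("pivot",40)):
  for r in spot_point(l,"wrist")[:1]: print(l,r["pixel"],r["confidence"],atz("wrist",r["pixel"],z,s))
x,y=map(int,proj("wrist",[611,14,116],s));print(x,y)
y0=min(max(0,y-75),250)
save("v9",cv2.resize(im[y0:y0+150,x-100:x+100],(800,600),interpolation=cv2.INTER_CUBIC));print(x-100,y0)
print(cmd([466,140,200],-.05,s))
E
```

```text
[611.70988546  14.71909414 206.16319648] 0.15612734398771233 85.41230235604105 10.8
[316.3, 188.0] 0.76 [612.93311226  13.42185169  71.        ]
pin [158.5, 85.9] 0.56 [459.84006364  91.39170191  92.        ]
314 202
214 127
(array([   5.7, -124.5, -146.4]), array([11.81,  0.02, -0.15]))
```

View pics/v9.png

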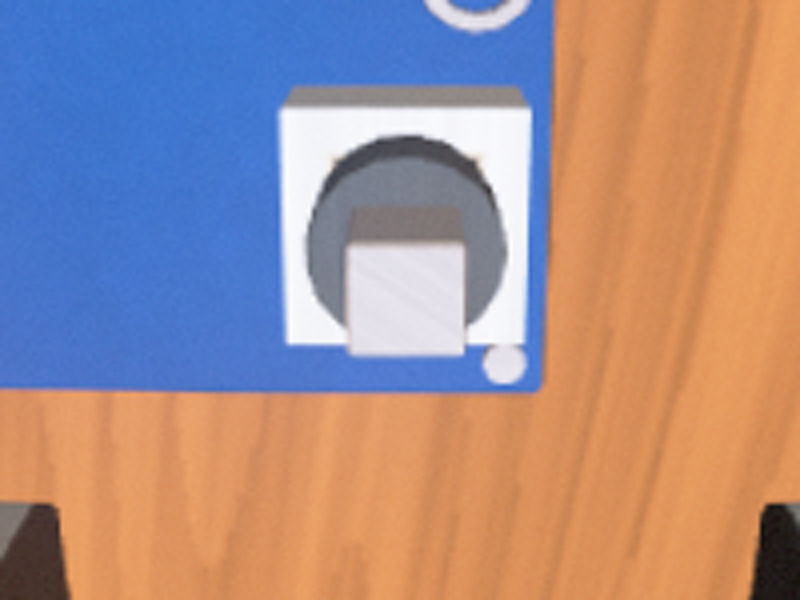

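The idler stands upright with its roller flush on the block (boss top at about (406,298) in the crop), so it is seated. Next is the pin.

Request:
{"op": "apply_moves", "data": {
  "increments": [
    {"offset":[5,-60,-70],"rotation":[8,0,0],"gripper":-1},
    {"offset":[5,-124,-146],"rotation":[12,0,0],"gripper":-1},
    {"offset":[5,-124,-146],"rotation":[12,0,0],"gripper":-1},
    {"offset":[5,-124,-146],"rotation":[12,0,0],"gripper":-1},
    {"offset":[5,-124,-146],"rotation":[12,0,0],"gripper":-1}
  ]
}}

```text
clock: 11.62
tcp_pos: [465.5, 139.8, 199.1]
eef_rot: [-1.035, 1.57, -2.658]
contact_force: [0.4, 0.6, 0.3]
grip_width: 85.2
```

```bash
python3 - <<'E'
from h import *
get_image("wrist")
s=sensors.get_state();print(s["tcp_pos"],psi(s),s["clock"],s["joints"])
im=get_image("wrist");save("wpin",im)
for l,z in(("pin",92),("pivot",40)):
  for r in spot_point(l,"wrist")[:2]: print(l,r["pixel"],r["confidence"],atz("wrist",r["pixel"],z,s))
x,y=map(int,proj("wrist",[463,92,92],s));print(x,y)
y0=min(max(0,y-100),200);x0=x-133
save("v10",cv2.resize(im[y0:y0+200,x0:x0+266],(798,600),interpolation=cv2.INTER_CUBIC));print(x0,y0)
E
```

```text
[466.10124754 139.35912949 199.36375652] -0.05349469714366807 11.675 [ 1.37618642e-01 -2.66655179e-01  1.96156478e+00 -3.61912860e-04
  1.44736234e+00  1.91157876e-01]
pin [316.9, 246.1] 0.7 [464.78960822  91.88899783  92.        ]
314 246
181 146
```

View pics/v10.png

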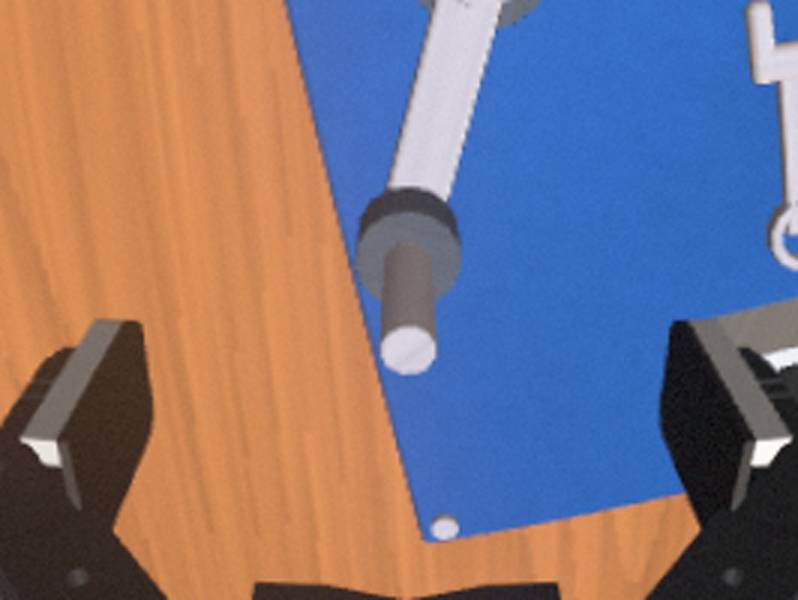

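The pin top is at (408,350) in the crop, (317,262.5) full. The pin's spotted position is (465,92), agreeing with the deck model (464,92). I'll straddle it from above.

```bash
python3 - <<'E'
from h import *
s=sensors.get_state();print(atz("wrist",[181+407/3,146+349/3],122,s))
R=Ro.from_euler("xyz",s["eef_rot"]).as_matrix()
print(cmd([464.3,92,150],-.05),cmd([464.3,92,77],-.05))
pv=np.array([492.9,187.8])
y=np.array([np.cos(-.05),np.sin(-.05)]);z=np.array([y[1],-y[0]])
P=lambda q:pv+100*np.array([np.cos(np.radians(-106.8)+q),np.sin(np.radians(-106.8)+q)])
for q in(0,.08,.16,.24,.32,.4,.48,.56,.58): print(q,P(q),[(P(q)-P(0))@y,(P(q)-P(0))@z])
E
```

```text
[465.04041051  91.639598   122.        ]
(array([49.8,  0.3, 47. ]), array([-0.27,  0.01,  0.02])) (array([122.8,   0.3,  47. ]), array([-0.27,  0.01,  0.02]))
0 [463.99682031  92.06805025] [np.float64(0.0), np.float64(0.0)]
0.08 [471.73965063  90.06444038] [np.float64(7.833292560107858), np.float64(1.614125650428585)]
0.16 [479.61783498  88.68600456] [np.float64(15.770524307372751), np.float64(2.597093675250599)]
0.24 [487.58097986  87.94156007] [np.float64(23.76092404525082), np.float64(2.9426164335890337)]
0.32 [495.57814831  87.83586882] [np.float64(31.753380483499758), np.float64(2.6484837589232706)]
0.4 [503.55818576  88.36960688] [np.float64(39.69676917601333), np.float64(1.7165770966124863)]
0.48 [511.47004719  89.53936013] [np.float64(47.54027954280944), np.float64(0.15285746906590472)]
0.56 [519.26312369  91.33764615] [np.float64(55.233739884345134), np.float64(-2.0326726544579587)]
0.58 [521.1869697   91.88416531] [np.float64(57.12786701863603), np.float64(-2.6746610247479072)]
```

Request:
{"op": "apply_moves", "data": {
  "increments": [
    {"offset":[30,0,35],"rotation":[0,0,0],"gripper":-1},
    {"offset":[65,0,47],"rotation":[0,0,0],"gripper":-1},
    {"offset":[122,0,47],"rotation":[0,0,0],"gripper":-1},
    {"offset":[122,0,47],"rotation":[0,0,0],"gripper":-1},
    {"offset":[122,0,47],"rotation":[0,0,0],"gripper":-1}
  ]
}}

```text
clock: 12.45
tcp_pos: [464.8, 92.6, 79.6]
eef_rot: [1.647, 1.569, 0.023]
contact_force: [1.2, 0.4, 0.1]
grip_width: 85.1
```

Request:
{"op": "apply_moves", "data": {
  "increments": [
    {"offset":[0,0,0],"rotation":[0,0,0],"gripper":1},
    {"offset":[0,0,0],"rotation":[0,0,0],"gripper":1},
    {"offset":[0,0,0],"rotation":[0,0,0],"gripper":1},
    {"offset":[0,0,0],"rotation":[0,0,0],"gripper":1},
    {"offset":[0,0,0],"rotation":[0,0,0],"gripper":1}
  ],
  "newtons": 40
}}

```text
clock: 13.08
tcp_pos: [464.1, 92.8, 78.5]
eef_rot: [1.675, 1.569, 0.051]
contact_force: [1.3, -0.0, 1.1]
grip_width: 15.0
```

The pin is gripped (about 15-16 mm). Now I push it along the arc.

Request:
{"op": "apply_moves", "data": {
  "increments": [
    {"offset":[0,7.8,1.6],"rotation":[0,0,0],"gripper":1},
    {"offset":[0,15.8,2.6],"rotation":[0,0,0],"gripper":1},
    {"offset":[0,23.8,2.9],"rotation":[0,0,0],"gripper":1},
    {"offset":[0,28,2.9],"rotation":[0,0,0],"gripper":1},
    {"offset":[0,31.8,2.6],"rotation":[0,0,0],"gripper":1}
  ]
}}

```text
clock: 13.7
tcp_pos: [491.7, 86.4, 78.2]
eef_rot: [-1.052, 1.558, -2.675]
contact_force: [-17.1, -8.8, 17.0]
grip_width: 15.1
```

Request:
{"op": "apply_moves", "data": {
  "increments": [
    {"offset":[0,8,-0.9],"rotation":[0,0,0],"gripper":1},
    {"offset":[0,15.8,-2.5],"rotation":[0,0,0],"gripper":1},
    {"offset":[0,23.5,-4.7],"rotation":[0,0,0],"gripper":1},
    {"offset":[0,23.5,-4.7],"rotation":[0,0,0],"gripper":1},
    {"offset":[0,23.5,-4.7],"rotation":[0,0,0],"gripper":1}
  ]
}}

```text
clock: 14.32
tcp_pos: [517.2, 90.1, 78.0]
eef_rot: [-0.821, 1.564, -2.445]
contact_force: [-7.2, -7.1, 8.3]
grip_width: 15.0
```

```bash
python3 - <<'E'
from h import *
s=sensors.get_state();print(s["tcp_pos"],psi(s),s["clock"],s["contact_force"],s["grip_width"])
T=s["tcp_pos"];print("q",np.arctan2(T[1]-187.8,T[0]-492.9)+np.radians(106.8))
im=get_image("wrist");sc=get_image("scene")
save("v11",np.vstack([im[100:400,120:520],cv2.resize(sc[150:290,270:430],(400,350))[:300]]))
for r in spot_point("idler_mid","scene")[:3]: print(r["pixel"],r["confidence"],atz("scene",r["pixel"],71))
E
```

```text
[517.23017994  90.08488636  77.95495756] -0.05330625744079985 14.325 [-7.16050839 -7.09297111  8.28768195] 14.982091988106387
q 0.5372440673738386
[264.9, 151.1] 0.89 [ 366.66346806 -248.63014812   71.        ]
[270.0, 182.5] 0.66 [ 479.00960455 -171.37902989   71.        ]
[306.8, 234.8] 0.55 [606.04026275   2.64848765  71.        ]
```

View pics/v11.png

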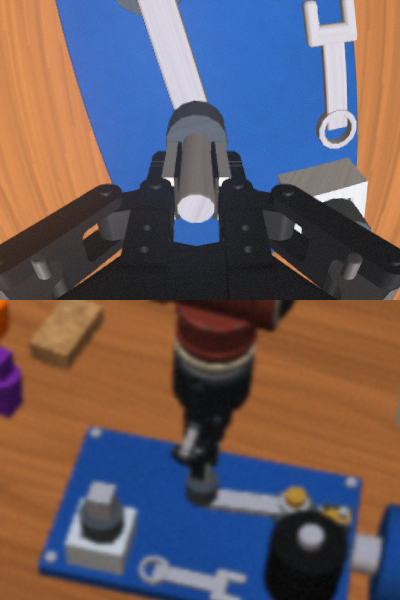

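The arm is gripped at its pin (wrist view, pin top at (195,208)) and turned to about 0.54 rad. The scene view shows the idler still standing home. I'll hold briefly and recheck.

Request:
{"op": "apply_moves", "data": {
  "increments": [
    {"offset":[0,0.5,0],"rotation":[0,0,0],"gripper":1},
    {"offset":[0,0.5,0],"rotation":[0,0,0],"gripper":1},
    {"offset":[0,0.5,0],"rotation":[0,0,0],"gripper":1},
    {"offset":[0,0.5,0],"rotation":[0,0,0],"gripper":1},
    {"offset":[0,0.5,0],"rotation":[0,0,0],"gripper":1}
  ]
}}

```text
clock: 15.1
tcp_pos: [517.5, 90.1, 77.9]
eef_rot: [-0.876, 1.564, -2.5]
contact_force: [-8.6, -6.8, 7.7]
grip_width: 15.2
```

```bash
python3 - <<'E'
from h import *
s=sensors.get_state();T=s["tcp_pos"];print(T,s["contact_force"],s["grip_width"],"q",np.arctan2(T[1]-187.8,T[0]-492.9)+np.radians(106.8))
print(manip.job_done())
E
```

```text
[517.47172941  90.1260089   77.94903607] [-8.62691937 -6.75744409  7.65155123] 15.207274154543244 q 0.5396699556952607
the job is handed in; nothing more can be done
None
```

The job is handed in at about 15 s on the robot's clock. The grey idler is seated in the socket and released, and the gripper still holds the tensioner arm back by its pin.

- **Idler:** the weight came off the wrist force as it seated. A wrist picture after release showed it upright, with the roller flush on the block. It still stood home in the scene picture taken during the push.
- **Tensioner:** the tool position puts the arm at about 0.54 rad, above the 0.45 needed. This is worked out from the deck geometry; the joint itself was not read. In the last reading the fingers were closed on the pin with about 9 N of back-force along the push, and 7 to 8 N sideways and vertically.
- **Disagreements:** the early scene and side camera fixes put the socket up to about 10 mm off from the wrist camera. I used the wrist camera and corrected at the mouth from a close view. In the last check, the scene camera's network spotted the idler about 12 mm off in y; I put that down to its coarse resolution.
- **Other things on the bench:** I moved none of them on purpose and felt no unexpected contact, but did not measure them again at the end.

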